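Close the overfull offcut crate

ROBOT

A 6-joint arm with a two-finger parallel gripper is mounted at the origin on a cart in front of the work surface, level with it; the furniture and walls round the work are solid. World frame = base frame: x ahead of the robot, y to its left, z up, the work surface at z = 0. Lengths are in m, angles in rad, forces in N, time in s.
With the tool pointing down it reaches from about 0.375 to 0.9 m from the base axis. Payload 3.1 kg.
Tool frame: the origin (TCP) lies between the finger pads; the fingertips stand 11 mm ahead of it and the grasp point (between the pads) lies 8 mm behind it; z points along the fingers, y is the line along which they close (so a half turn about z gives the same grasp; the last joint's range is limited). The gripper opens to 87 mm and grips with 3 to 60 N. Pads are 19 mm wide; open, the fingers measure 117 mm over their backs; the gripper's body (75 mm by 190 mm) begins 51 mm behind the grasp point.
Start: joints at [-1.429, 0.527, 1.433, -0, 1.181, -0.178], TCP at [0.197, -0.593, 0.234] pointing down, gripper open.
Joint ranges: [-3.08, 3.08], [-0.75, 2.2], [0.22, 2.44], [-1.43, 4.57], [0, 2.65], [-2.85, 2.85]. Speed limits (rad/s): [2.79, 2.79, 3.14, 3.14, 3.14, 3.14].

INTERFACE

Orientations are given as a unit quaternion [x, y, z, w].
In Python, from rig import robot gives the robot as it stands.
- The arm moves only by the tool move_arm, never from a script. Its argument "moves" is text: rows parted by semicolons, each of 7 numbers parted by spaces: the shift along the tool's x, y, z in units of 100 mm (1.0 is 100 mm), then the turn, a rotation vector about the tool's x, y, z in units of 90 degrees (1.0 is 90 degrees), then the opening, from 0 (shut) to 1 (fully open). A call has 1 to 12 rows; each row is the pose to reach, as a shift and turn from the pose commanded when the call began, along the tool's axes at that moment; what a row does not reach only later rows make up. A row lasts 1/10 s, in which the tool goes at most 50 mm and 8.59 degrees, less where a joint would pass 70% of its speed; a pose out of reach is approached as far as the arm can. A call with a number of a shift or a turn outside -1 to 1 is refused whole. A call with a gripper value outside its range is refused whole. The fingers move at their own pace and stop on an object; "squeeze" is the grip in N (left out, the last holds). Time passes only in rows, so rows that repeat a pose let the fingers close. It gives the time, the measured TCP pose, the force, the opening and the grip force at its end, in the units of the state.
- robot.get_obs(): the state, without advancing time (a new reading comes with each control period).
- robot.camera(name): name is "side" or "top" or "wrist"; returns a dict with "image" (384x512x3 uint8, red, green, blue), "intrinsics" (3x3 intrinsics, pixels), "extrinsics" (4x4, takes a point from world to camera coordinates). Camera axes: x right, y up, looking along -z (the intrinsics and any distortion apply to the point x, -y, -z); pixel columns grow to the right and rows downward; lengths in m; the calibration is good to about 2 mm. A picture is of the moment at which its call begins. There is no depth.
- robot.hand_in(): hands the job in; it is judged then, once.
The state is a dict: "time": time; "q": joint angles; "joint_velocities": joint speeds; "joint_torque": joint torques, N m; "position": TCP position; "tool_rot": TCP orientation; "ft_force": force on the tool from outside, world axes, zero at the start; "moment": the same for the moment, N m; "grip_width": finger opening in m; "grip_force": force on a finger pad.
Only numpy, scipy, OpenCV 4.12 (cv2) and the standard library are available. Lean on these libraries where they do the work, as an engineer would, in place of code of your own. Each camera call takes 0.05 s, during which the arm holds its last target. There are 200 camera calls.

TASK

The small wooden crate on the bench cannot be closed because one timber offcut lies on top of another inside it. Set the upper offcut down on the free part of the crate's floor so that both lie below the fill line, then put the lid on: hook its narrow tongue under the crate's lip and lower the opposite edge until the lid lies fully home, flat on the walls. Both offcuts stay in the crate, and the tape measure and the black tape roll are left where they are.

Things in the scene. Friction and masses are not known exactly. Their poses are not given: they have to be found in the camera images.
- crate: Open pale wooden crate, fixed; outside 187 (x) x 125 (y) x 92 mm high. Origin: on the bench under the middle of the interior, z up. Interior 165 (x) x 105 (y) mm: inner faces at x = -82.5, +82.5, y = -52.5, +52.5 mm. Floor top z = 8, wall tops z = 68, dark fill line inside at z = 58 mm. Walls 10 to 12 mm thick. The lip is on its -x side, towards the robot.
- crate_lip (a point): Middle of the lip's free lower edge: x = -68.5, y = 0, z = 84 mm in the crate's frame. The lip, a darker strip along the -x side (x = -94.5 to -68.5, z = 84 to 92 mm), sits on a riser (x = -94.5 to -88.5 mm). Between lip and wall top is a slot 16 mm high, closed at x = -88.5 mm, which the lid's tongue enters moving towards -x.
- lid: Loose plywood lid, 0.2 to 0.33 kg, lying level on the bench on its two battens. Origin: under the middle of the bar, level with the battens' undersides; z up. Panel z = 10 to 17, x = -62.5 to +94.5, y = -62.5 to +62.5 mm, plus the tongue at -x. Seated, its origin is at x = 0, y = 0, z = 58 mm of the crate's frame (play 4 mm in x, 6 mm in y), axes along the crate's.
- lid_bar (a point): Grip point of the lid's handle, a solid wooden bar standing on the panel: 16 mm thick (x), 80 mm long (y), 34 mm high (z = 17 to 51 mm in the lid's frame). The point is at x = 0, y = 0, z = 41 mm of the lid's frame. Grip it across the 16 mm.
- lid_tongue (a point): Middle of the lower edge of the tongue's end: x = -84.5, y = 0, z = 10 mm in the lid's frame. Tongue 90 mm wide (y), 7 mm thick. Battens 10 mm high, 93 mm long (y), under the panel at x = -57.5 to -47.5 and 68.5 to 78.5 mm must drop inside the walls, so the tongue enters the slot with the opposite edge raised (about 12 degrees), then that edge is lowered.
- upper_block: Upper timber offcut, 45 (x) x 90 (y) x 45 (z) mm, about 0.09 kg, loose, at first lying on the lower one, so that it stands 30 mm above the walls. Origin: centre of its underside.
- upper_center (a point): Centre of the upper offcut.
- lower_block: Lower timber offcut, same size (45 x 90 x 45 mm), loose, on the crate floor at the +x end, length along the crate's y, its middle at about x = +55 mm. The floor from there to the -x wall is free. Origin: centre of its underside.
- lower_center (a point): Centre of the lower offcut.
- tape_measure: Bystander: pocket tape measure, 64 x 95 x 33 mm, on the bench left of the crate; origin at its underside. (A cardboard carton stands close by the robot's left shoulder, up to z = 0.22 m, its nearest edge at y = 0.16 m: an arm with a wide upper link may have to keep turned to the right, with the hand leaning to the right.)
- tape_roll: Bystander: small black roll of tape lying flat on the bench left of the crate, 62 x 59 x 19 mm; origin at its underside.
Things that resemble listed ones, but are neither listed nor needed, are in the scene too. What is shaped like the upper_block but red is not meant.

How it is judged:
By the outcome, as a careful person would: the job done as asked, in the order asked, and still so for the second after the job is handed in, with the robot touching nothing.
It also fails if it takes over 56 s, if anything falls off the work surface, if the arm or the gripper's body presses on something with over 40 N, if the wrist force passes 120 N, or if a joint passes its speed limit or range.

## Working session

There is one attempt and no reset: what is moved stays moved. The work goes in short steps, Python scripts to look and compute and a tool call to move; the robot and the scene stay as the last step left them, time stands still between calls to the robot, and variables do not carry over. Pictures are saved under pics/ and viewed, at most 10 in all, crops included, and the job is handed in when it is done.

Besides the shell and the picture viewer there is one more tool, called after ">>>" by a JSON object that holds its "fn" and its "kwargs". move_arm: Moves the arm, as the interface text tells. Shifts and turns lie within -1 to 1; 1 stands for 100 mm of shift or 90 degrees of turn. Its arguments: {"type":"object","properties":{"moves":{"type":"string"},"squeeze":{"type":"number"}},"required":["moves"]}

```bash
mkdir -p pics; ls
cat > h.py <<'E'
import numpy as np, cv2
from rig import robot
def snap(n,f):
    c=robot.camera(n); np.savez('pics/'+f+'.npz',**{k:np.array(v) for k,v in c.items() if k in('image','intrinsics','extrinsics')})
    cv2.imwrite('pics/'+f+'.png',np.array(c['image'])[:,:,::-1]); return c
def ray(c,uv):
    K=np.array(c['intrinsics']);E=np.array(c['extrinsics']);R=E[:3,:3];t=E[:3,3]
    p=np.linalg.inv(K)@np.array([uv[0],uv[1],1.]); d=np.array([p[0],-p[1],-p[2]])
    return -R.T@t, R.T@d
def onplane(c,uv,z):
    o,d=ray(c,uv); return o+d*(z-o[2])/d[2]
def proj(c,P):
    K=np.array(c['intrinsics']);E=np.array(c['extrinsics']);p=E[:3,:3]@np.array(P)+E[:3,3]
    q=K@np.array([p[0],-p[1],-p[2]]); return q[:2]/q[2]
E
python3 - <<'E'
from h import *
a=snap('top','t0');b=snap('side','s0')
im=np.hstack([a['image'],b['image']])
cv2.imwrite('pics/both0.png',cv2.resize(im[:,:,::-1],(800,300),interpolation=cv2.INTER_AREA))
for c in(a,b): print(a.keys(),ray(c,(256,192)))
print(robot.get_obs())
E
```

```text
pics
dict_keys(['image', 'intrinsics', 'extrinsics']) (array([ 0.37818129, -0.21729794,  1.10623132]), array([ 0.17379329, -0.01162729, -0.98484236]))
dict_keys(['image', 'intrinsics', 'extrinsics']) (array([0.58911797, 0.62962744, 0.62787307]), array([-0.02914844, -0.85231802, -0.52267357]))
{'time': 0.1, 'q': array([-1.42951636e+00,  5.28330907e-01,  1.43378301e+00, -3.58514167e-05,
        1.18140926e+00, -1.78504916e-01]), 'joint_velocities': array([ 0.00039912, -0.00238159, -0.00311564, -0.00125014, -0.00064642,
        0.0005362 ]), 'joint_torque': array([-6.23429751e-04, -4.40985096e+01, -1.77150357e+01,  6.35422859e-02,
        5.33865974e-02, -2.99493729e-05]), 'position': array([ 0.1963997 , -0.59265957,  0.23269265]), 'tool_rot': array([ 9.87242868e-01,  1.59218679e-01,  1.39047035e-06, -9.65401622e-04]), 'ft_force': array([-0.01876963,  0.25456755, -0.44922515]), 'moment': array([ 0.04969175,  0.06150835, -0.01081854]), 'grip_force': 0.0, 'grip_width': 0.08729712021213074}
```

View pics/t0.png

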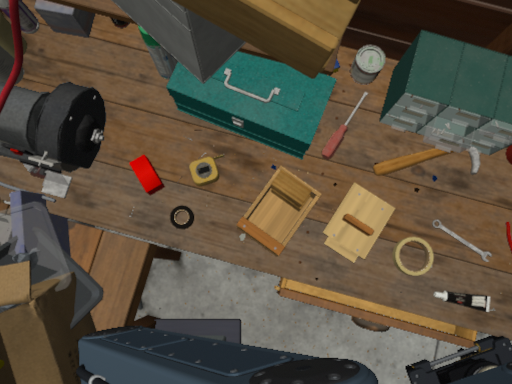

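View pics/s0.png

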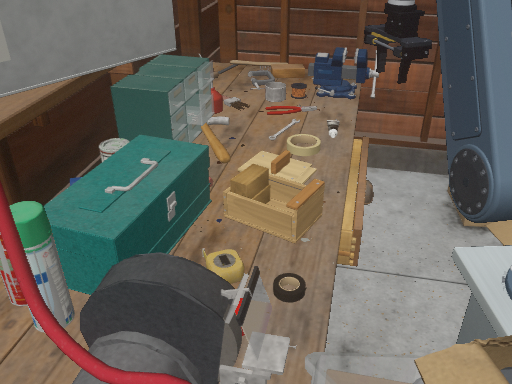

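The top view shows the crate at about (280,210) with its lip at the lower left, the lid at (358,222), the tape measure at (204,170) and the tape roll at (181,216). Next I'll enlarge the crate and lid.

Run:
```python
import cv2,numpy as np
a=cv2.imread('pics/t0.png')[155:275,225:405];b=cv2.imread('pics/s0.png')[140:245,215:335]
A=cv2.resize(a,None,fx=4.4,fy=4.4,interpolation=cv2.INTER_CUBIC);B=cv2.resize(b,None,fx=5,fy=5,interpolation=cv2.INTER_CUBIC)
cv2.imwrite('pics/ca.png',A);cv2.imwrite('pics/cb.png',B)
```

```text
(no output)
```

View pics/ca.png

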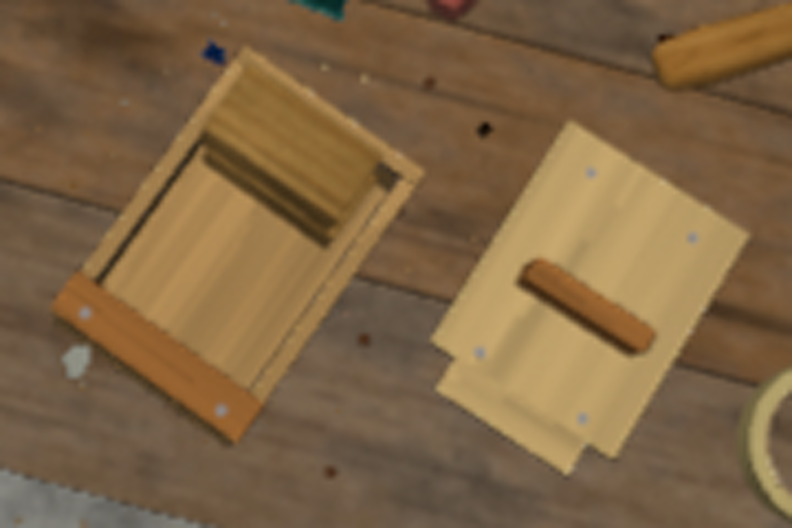

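View pics/cb.png

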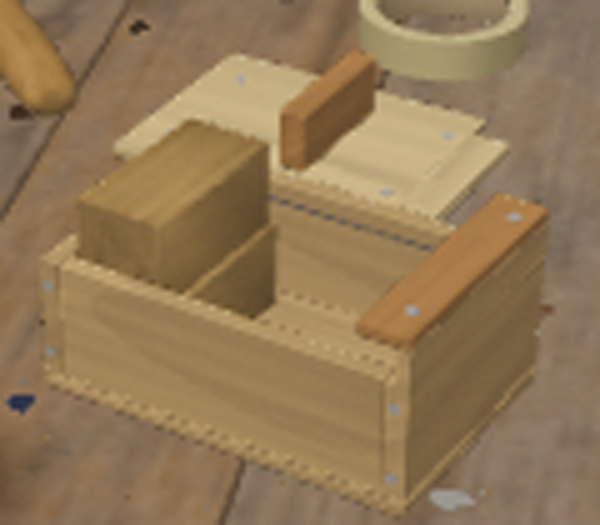

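```bash
cat >> h.py <<'E'
class C(dict): pass
def load(f): return dict(np.load('pics/'+f+'.npz'))
def fit(c,uvs,mod):
    W=np.array([onplane(c,u,m[2])[:2] for u,m in zip(uvs,mod)]); M=np.array(mod)[:,:2]
    w=W-W.mean(0);m=M-M.mean(0)
    th=np.arctan2((m[:,0]*w[:,1]-m[:,1]*w[:,0]).sum(),(m*w).sum())
    R=np.array([[np.cos(th),-np.sin(th)],[np.sin(th),np.cos(th)]]); t=W.mean(0)-R@M.mean(0)
    return t,np.degrees(th),(W-(M@R.T+t))*1000
E
python3 - <<'E'
from h import *
np.set_printoptions(precision=4,suppress=True)
a=load('t0');b=load('s0')
T=lambda u,v:(225+(u+.5)/4.4-.5,155+(v+.5)/4.4-.5)
S=lambda u,v:(215+(u+.5)/5-.5,140+(v+.5)/5-.5)
print('crate top',fit(a,[T(80,272),T(265,402),T(247,47),T(425,173)],[(-.0685,.0625,.092),(-.0685,-.0625,.092),(.0925,.0625,.068),(.0925,-.0625,.068)]))
print('crate side',fit(b,[S(548,207),S(498,195),S(358,330),S(411,345),S(42,257),S(405,513)],[(-.0945,-.0625,.092),(-.0685,-.0625,.092),(-.0685,.0625,.092),(-.0945,.0625,.092),(.0925,.0625,.068),(-.0945,.0625,0)]))
print('lid top',fit(a,[T(572,122),T(749,235),T(613,458),T(432,342)],[(.0945,.0625,.017),(.0945,-.0625,.017),(-.0625,-.0625,.017),(-.0625,.0625,.017)]))
print('lid side',fit(b,[S(237,54),S(485,123),S(510,146),S(116,147)],[(.0945,-.0625,.017),(-.0625,-.0625,.017),(-.0845,-.045,.017),(.0945,.0625,.017)]))
m=[(.0225,.045,.098),(.0225,-.045,.098),(-.0225,-.045,.098),(-.0225,.045,.098)]
print('blk side',fit(b,[S(78,203),S(193,120),S(268,150),S(160,222)],m))
print('blk top',fit(a,[T(240,62),T(390,160),T(335,240),T(205,140)],m))
E
```

```text
crate top (array([ 0.5186, -0.2873]), np.float64(-35.32030810038701), array([[-0.8962, -1.4603],
       [ 1.9788,  0.8051],
       [-0.9362, -0.9226],
       [-0.1463,  1.5778]]))
crate side (array([ 0.5201, -0.286 ]), np.float64(-35.540807277192975), array([[ 1.5826, -1.7793],
       [ 0.8664,  1.9233],
       [-0.2865,  6.1801],
       [ 0.7041,  2.9336],
       [-1.3179, -1.8111],
       [-1.5487, -7.4467]]))
lid top (array([ 0.486 , -0.4862]), np.float64(-33.07086363949759), array([[-1.4512, -1.0322],
       [ 0.0709,  1.6078],
       [ 1.7697,  0.5955],
       [-0.3894, -1.1711]]))
lid side (array([ 0.4871, -0.4833]), np.float64(-33.41589874100144), array([[-1.3498,  0.1514],
       [ 2.3008,  0.2228],
       [ 1.3795, -0.7999],
       [-2.3306,  0.4257]]))
blk side (array([ 0.5705, -0.3107]), np.float64(-36.60414095067032), array([[-1.8465,  2.2889],
       [-0.3274,  0.7216],
       [ 3.0082,  3.827 ],
       [-0.8342, -6.8375]]))
blk top (array([ 0.5646, -0.3131]), np.float64(-34.24134045848313), array([[ 4.9754,  3.7978],
       [ 1.7018, -3.3258],
       [-5.2192,  1.8435],
       [-1.4581, -2.3156]]))
```

```bash
cat >> h.py <<'E'
from scipy.spatial.transform import Rotation as Rn
def tgt(yawy,pitch=0):
    # tool z down, tool y along yaw; then pitch: rotate about world horizontal axis perpendicular to y (deg)
    y=np.array([np.cos(np.radians(yawy)),np.sin(np.radians(yawy)),0]);z=np.array([0,0,-1.]);x=np.cross(y,z)
    R=Rn.from_matrix(np.c_[x,y,z])
    lx=np.array([-y[1],y[0],0])
    return Rn.from_rotvec(lx*np.radians(pitch))*R
def plan(p,R):
    o=robot.get_obs();R0=Rn.from_quat(o['tool_rot'])
    print('pos',o['position'].round(4),'F',o['ft_force'].round(1),'w',round(float(o['grip_width']),4),'gf',o['grip_force'],'t',round(o['time'],2),'q',o['q'].round(2))
    print('shift',(R0.inv().apply(np.array(p)-o['position'])*10).round(3),'turn',((R0.inv()*R).as_rotvec()/(np.pi/2)).round(3))
E
python3 - <<'E'
from h import *
plan((.5675,-.312,.19),tgt(-35.4))
E
```

```text
pos [ 0.1964 -0.5927  0.2327] F [-0.   0.3 -0.4] w 0.0873 gf 0.0 t 0.1 q [-1.43  0.53  1.43 -0.    1.18 -0.18]
shift [ 4.405 -1.497  0.431] turn [-0.001 -0.001 -0.403]
```

>>> {"fn": "move_arm", "kwargs": {"moves": "0.5 -0.17 0 0 0 -0.1;1 -0.34 0 0 0 -0.2;1 -0.34 0 0 0 -0.3;1 -0.34 0 0 0 -0.403;1 -0.34 0 0 0 -0.403"}}

```text
schema error: expected 7 numbers
```

Run:
```python
from h import *
plan((.5675,-.312,.19),tgt(-35.4))
```

```text
pos [ 0.1964 -0.5927  0.2327] F [-0.   0.3 -0.4] w 0.0873 gf 0.0 t 0.1 q [-1.43  0.53  1.43 -0.    1.18 -0.18]
shift [ 4.405 -1.497  0.431] turn [-0.001 -0.001 -0.403]
```

I left out the opening value.

>>> {"fn": "move_arm", "kwargs": {"moves": "0.5 -0.17 0 0 0 -0.1 1;1 -0.34 0 0 0 -0.2 1;1 -0.34 0 0 0 -0.3 1;1 -0.34 0 0 0 -0.403 1;1 -0.34 0 0 0 -0.403 1"}}

```text
time: 0.6
position: [0.2814, -0.5286, 0.2331]
tool_rot: [0.888, 0.461, 0.0, -0.001]
ft_force: [-0.4, 0.0, 0.8]
grip_width: 0.0867
grip_force: 0.0
```

Run:
```python
from h import *
plan((.5675,-.312,.19),tgt(-35.4))
```

```text
pos [ 0.2814 -0.5286  0.2331] F [-0.4  0.   0.8] w 0.0867 gf 0.0 t 0.6 q [-1.27  0.49  1.5  -0.    1.15 -0.65]
shift [3.418 1.094 0.432] turn [-0.001 -0.     0.003]
```

>>> {"fn": "move_arm", "kwargs": {"moves": "0.5 0.16 0 0 0 0 1;1 0.32 0 0 0 0 1;1 0.32 0 0 0 0 1"}}

```text
time: 0.9
position: [0.368, -0.4624, 0.233]
tool_rot: [0.888, 0.461, 0.001, -0.001]
ft_force: [-1.4, 0.9, -0.5]
grip_width: 0.0868
grip_force: 0.0
```

>>> {"fn": "move_arm", "kwargs": {"moves": "0.5 0.16 0 0 0 0 1;1 0.32 0 0 0 0 1;1 0.32 0 0 0 0 1"}}

```text
time: 1.2
position: [0.452, -0.4001, 0.2332]
tool_rot: [0.887, 0.461, 0.001, -0.001]
ft_force: [0.2, 0.8, -0.7]
grip_width: 0.087
grip_force: 0.0
```

>>> {"fn": "move_arm", "kwargs": {"moves": "0.5 0.16 0.1 0 0 0 1;1 0.32 0.3 0 0 0 1;1 0.32 0.43 0 0 0 1;1 0.32 0.43 0 0 0 1"}}

```text
time: 1.6
position: [0.5318, -0.3388, 0.1875]
tool_rot: [0.888, 0.46, -0.001, -0.003]
ft_force: [-0.8, -0.0, -0.7]
grip_width: 0.0871
grip_force: 0.0
```

Run:
```python
from h import *
plan((.5675,-.312,.19),tgt(-35.4))
c=snap('wrist','w1')
th=np.radians(-35.4);ct=np.array([.519,-.287])
def L(x,y,z): return proj(c,[ct[0]+np.cos(th)*x-np.sin(th)*y,ct[1]+np.sin(th)*x+np.cos(th)*y,z]).round(0)
for p in [(-.0685,.0625,.092),(-.0685,-.0625,.092),(.0925,.0625,.068),(.0925,-.0625,.068)]: print(L(*p))
```

```text
pos [ 0.5318 -0.3388  0.1875] F [-0.8 -0.  -0.7] w 0.0871 gf 0.0 t 1.6 q [-0.74  0.59  1.46 -0.    1.1  -0.13]
shift [ 0.425  0.137 -0.026] turn [-0.004 -0.     0.002]
[116.  74.]
[135. 225.]
[322.  76.]
[313. 216.]
```

View pics/w1.png

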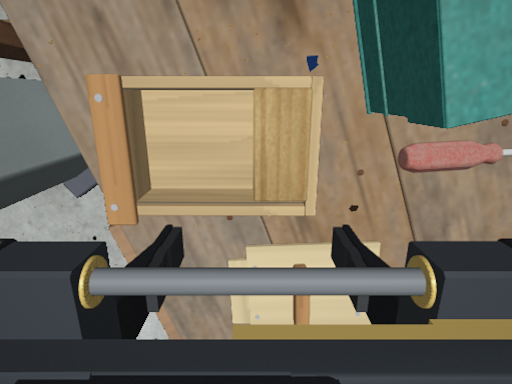

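The projected crate corners match the picture to about 1 mm. The upper block's top face spans roughly columns 254–311 and rows 87–200.

Run:
```python
from h import *
np.set_printoptions(precision=4,suppress=True)
c=load('w1')
m=[(-.0225,.045,.098),(.0225,.045,.098),(.0225,-.045,.098),(-.0225,-.045,.098)]
print(fit(c,[(254,87),(311,87),(308,200),(254,200)],m))
# finer edges: colour profile along row 140 and column 280
im=c['image'].astype(int)
print(im[140,245:325:2].sum(1)); print(im[76:96,280].sum(1)); print(im[190:218,280].sum(1))
```

```text
(array([ 0.5717, -0.3141]), np.float64(-34.74192574372872), array([[ 0.8053, -0.7744],
       [-1.3567,  0.2709],
       [ 0.1973,  0.1287],
       [ 0.3542,  0.3748]]))
[487 489 490 494 431 433 444 453 400 380 423 449 443 457 444 443 417 398
 445 441 443 412 399 437 449 437 434 412 406 403 398 429 394 508 494 502
 516 454 394 378]
[491 527 525 522 521 522 518 514 511 508 511 430 368 381 397 405 408 405
 394 394]
[415 419 422 423 422 410 406 397 408 422 373 357 297 345 390 388 497 530
 529 524 525 521 519 515 521 423 375 386]
```

Run:
```python
from h import *
plan((.571,-.3135,.084),tgt(-35.2))
```

```text
pos [ 0.5315 -0.3404  0.1888] F [-1.2  0.3  0.4] w 0.087 gf 0.0 t 1.65 q [-0.75  0.59  1.46 -0.    1.1  -0.13]
shift [0.449 0.172 1.047] turn [-0.003  0.    -0.002]
```

>>> {"fn": "move_arm", "kwargs": {"moves": "0.45 0.17 0 0 0 0 1;0.45 0.17 0.3 0 0 0 1;0.45 0.17 0.6 0 0 0 1;0.45 0.17 0.9 0 0 0 1;0.45 0.17 1 0 0 0 1;0.45 0.17 1 0 0 0 1;0.45 0.17 1 0 0 0 1"}}

```text
time: 2.35
position: [0.573, -0.3156, 0.092]
tool_rot: [0.889, 0.458, 0.0, 0.001]
ft_force: [0.0, 0.3, -0.7]
grip_width: 0.0872
grip_force: 0.0
```

Run:
```python
from h import *
plan((.571,-.3135,.084),tgt(-35.2))
```

```text
pos [ 0.573  -0.3156  0.092 ] F [ 0.   0.3 -0.7] w 0.0872 gf 0.0 t 2.35 q [-0.67  0.74  1.47 -0.    0.94 -0.05]
shift [ 0.006 -0.028  0.08 ] turn [ 0.002  0.    -0.003]
```

>>> {"fn": "move_arm", "kwargs": {"moves": "0 -0.02 0.06 0 0 0 1;0 -0.02 0.06 0 0 0 1;0 -0.02 0.06 0 0 0 0.3;0 -0.02 0.06 0 0 0 0.3;0 -0.02 0.06 0 0 0 0.3;0 -0.02 0.06 0 0 0 0.3;0 -0.02 0.06 0 0 0 0.3;0 -0.02 0.06 0 0 0 0.3", "squeeze": 15}}

```text
time: 3.15
position: [0.5712, -0.3128, 0.0846]
tool_rot: [0.889, 0.459, 0.0, 0.0]
ft_force: [1.8, -2.0, -0.6]
grip_width: 0.0466
grip_force: 0.6
```

>>> {"fn": "move_arm", "kwargs": {"moves": "0 0 0 0 0 0 0.3;0 0 0 0 0 0 0.3;0 0 -0.1 0 0 0 0.3;0 0 -0.2 0 0 0 0.3;0 0 -0.3 0 0 0 0.3;0 0 -0.3 0 0 0 0.3"}}

```text
time: 3.75
position: [0.5723, -0.3136, 0.117]
tool_rot: [0.889, 0.459, 0.001, 0.002]
ft_force: [-0.5, 0.1, -1.5]
grip_width: 0.0453
grip_force: 14.9
```

```bash
cat >> h.py <<'E'
ct=np.array([.519,-.287]);cy=-35.3
def W(x,y,z,yaw=None):
    th=np.radians(cy); return np.array([ct[0]+np.cos(th)*x-np.sin(th)*y,ct[1]+np.sin(th)*x+np.cos(th)*y,z])
E
python3 - <<'E'
from h import *
plan(W(-.020,.002,.042),tgt(-35.3))
E
```

```text
pos [ 0.5723 -0.3136  0.117 ] F [-0.5  0.1 -1.5] w 0.0453 gf 14.942652499303222 t 3.75 q [-0.67  0.7   1.46  0.    0.98 -0.05]
shift [-0.073 -0.792  0.746] turn [ 0.003  0.    -0.001]
```

Gripped and lifted. Now over the free floor and down.

>>> {"fn": "move_arm", "kwargs": {"moves": "-0.07 -0.3 0 0 0 0 0.3;-0.07 -0.6 0 0 0 0 0.3;-0.07 -0.79 0 0 0 0 0.3;-0.07 -0.79 0.2 0 0 0 0.3;-0.07 -0.79 0.4 0 0 0 0.3;-0.07 -0.79 0.6 0 0 0 0.3;-0.07 -0.79 0.65 0 0 0 0.3;-0.07 -0.79 0.65 0 0 0 0.3"}}

```text
time: 4.55
position: [0.5023, -0.2723, 0.049]
tool_rot: [0.889, 0.459, -0.0, -0.001]
ft_force: [-0.1, 0.5, -1.7]
grip_width: 0.0452
grip_force: 14.9
```

Run:
```python
from h import *
plan(W(-.020,.002,.042),tgt(-35.3))
```

```text
pos [ 0.5023 -0.2723  0.049 ] F [-0.1  0.5 -1.7] w 0.0452 gf 14.942679684609175 t 4.55 q [-0.69  0.73  1.7  -0.    0.72 -0.07]
shift [-0.003  0.021  0.07 ] turn [-0.001 -0.    -0.001]
```

>>> {"fn": "move_arm", "kwargs": {"moves": "0 0 0.04 0 0 0 0.3;0 0 0.08 0 0 0 0.3;0 0 0.08 0 0 0 0.3;0 0 0.08 0 0 0 0.3"}}

```text
time: 4.95
position: [0.5028, -0.2727, 0.0419]
tool_rot: [0.889, 0.459, 0.0, 0.0]
ft_force: [0.8, 0.6, -1.5]
grip_width: 0.0448
grip_force: 14.9
```

>>> {"fn": "move_arm", "kwargs": {"moves": "0 0 0.02 0 0 0 0.3;0 0 0.02 0 0 0 0.3;0 0 0.02 0 0 0 0.62;0 0 0.02 0 0 0 0.62;0 0 0.02 0 0 0 0.62;0 0 0.02 0 0 0 0.62;0 0 -0.3 0 0 0 0.62;0 0 -0.6 0 0 0 0.62;0 0 -0.9 0 0 0 0.62;0 0 -1 0 0 0 1;0 0 -1 0 0 0 1;0 0 -1 0 0 0 1"}}

```text
time: 6.15
position: [0.5021, -0.2721, 0.1407]
tool_rot: [0.889, 0.459, -0.0, -0.001]
ft_force: [-0.2, -0.3, 0.8]
grip_width: 0.0702
grip_force: 0.0
```

Run:
```python
from h import *
c=snap('wrist','w2');s=snap('side','s2')
cv2.imwrite('pics/m2.png',np.hstack([cv2.resize(c['image'][:,:,::-1],(400,300)),cv2.resize(s['image'][140:245,195:335,::-1],(400,300))]))
th=np.radians(-33.2);L=np.array([.4865,-.485])
plan((L[0],L[1],.19),tgt(-33.2))
```

```text
pos [ 0.5017 -0.2719  0.1399] F [-0.5 -0.3  0.2] w 0.0783 gf 0.0 t 6.25 q [-0.69  0.58  1.65 -0.    0.91 -0.07]
shift [-1.825  1.109 -0.505] turn [-0.002 -0.    -0.025]
```

View pics/m2.png

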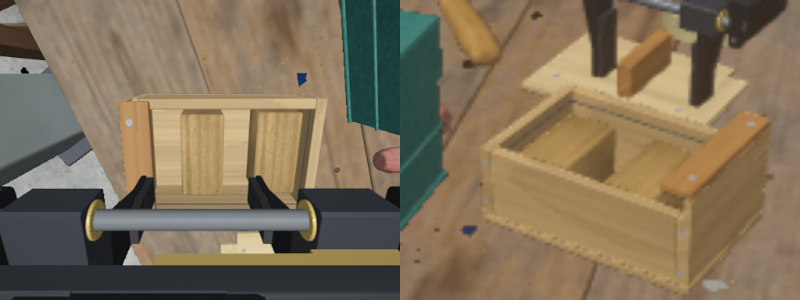

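Both offcuts now lie flat on the crate floor, well apart. Next is the lid.

>>> {"fn": "move_arm", "kwargs": {"moves": "0 0 -0.4 0 0 0 1;-0.45 0.25 -0.5 0 0 -0.025 1;-0.9 0.5 -0.5 0 0 -0.025 1;-0.95 0.55 -0.5 0 0 -0.025 1;-0.95 0.55 -0.5 0 0 -0.025 1"}}

```text
time: 6.75
position: [0.4917, -0.3836, 0.1899]
tool_rot: [0.88, 0.475, -0.0, -0.001]
ft_force: [0.0, -0.2, -0.3]
grip_width: 0.087
grip_force: 0.0
```

>>> {"fn": "move_arm", "kwargs": {"moves": "-0.45 0.25 0 0 0 0 1;-0.6 0.56 0 0 0 0 1;-0.6 0.56 0 0 0 0 1;-0.6 0.56 0 0 0 0 1"}}

```text
time: 7.15
position: [0.5062, -0.4605, 0.1896]
tool_rot: [0.879, 0.476, -0.0, -0.002]
ft_force: [-0.4, 1.7, -0.6]
grip_width: 0.0871
grip_force: 0.0
```

Run:
```python
from h import *
c=snap('wrist','w3')
cv2.imwrite('pics/w3b.png',c['image'][:,:,::-1])
plan((.4865,-.485,.19),tgt(-33.2))
```

```text
pos [ 0.506  -0.4599  0.1899] F [-0.5  0.3 -0.9] w 0.0872 gf 0.0 t 7.2 q [-0.9   0.66  1.31  0.    1.18 -0.32]
shift [-0.317 -0.026 -0.002] turn [-0.003 -0.001  0.001]
```

View pics/w3.png

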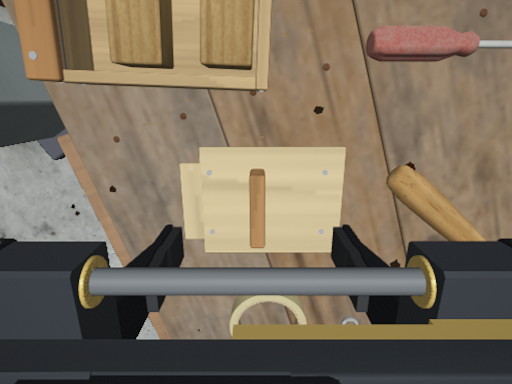

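The lid's panel corners are at (200,148), (344,147), (340,251) and (206,252), and the bar runs from (257,170) to (258,247).

Run:
```python
from h import *
np.set_printoptions(precision=4,suppress=True)
c=load('w3')
print(fit(c,[(200,148),(344.5,147.5),(340,251),(206,252)],[(-.0625,.0625,.017),(.0945,.0625,.017),(.0945,-.0625,.017),(-.0625,-.0625,.017)]))
im=c['image'];hsv=cv2.cvtColor(im,cv2.COLOR_RGB2HSV);print(im[200,240:275:3].tolist())
m=((im[:,:,0].astype(int)-im[:,:,2]>80)&(im[:,:,0]<190)).astype(np.uint8); m[:150]=0;m[260:]=0;m[:,:230]=0;m[:,290:]=0
ys,xs=np.where(m); print(len(xs),xs.min(),xs.max(),ys.min(),ys.max()); r=cv2.minAreaRect(np.c_[xs,ys].astype(np.float32)); bp=cv2.boxPoints(r);print(bp)
for p in bp: print(onplane(c,p,.051)[:2])
```

```text
(array([ 0.4887, -0.4876]), np.float64(-32.374960267835014), array([[ 0.6859, -0.8292],
       [-2.6592, -0.293 ],
       [ 1.4857,  0.0323],
       [ 0.4876,  1.0899]]))
[[214, 198, 158], [214, 198, 157], [214, 198, 158], [185, 166, 127], [168, 128, 85], [162, 123, 81], [181, 139, 93], [186, 144, 96], [162, 125, 83], [214, 197, 158], [213, 197, 158], [213, 197, 157]]
956 250 264 176 247
[[250. 176.]
 [264. 176.]
 [264. 247.]
 [250. 247.]]
[ 0.5032 -0.4502]
[ 0.5148 -0.4577]
[ 0.4731 -0.5226]
[ 0.4607 -0.5145]
```

Run:
```python
from h import *
plan((.4875,-.4865,.035),tgt(-32.9))
```

```text
pos [ 0.506  -0.4599  0.1899] F [-0.5  0.3 -0.9] w 0.0872 gf 0.0 t 7.2 q [-0.9   0.66  1.31  0.    1.18 -0.32]
shift [-0.328 -0.002  1.548] turn [-0.003 -0.001 -0.002]
```

>>> {"fn": "move_arm", "kwargs": {"moves": "-0.315 -0.005 0 0 0 0 1;-0.315 -0.005 0.4 0 0 0 1;-0.315 -0.005 0.8 0 0 0 1;-0.315 -0.005 1 0 0 0 1;-0.315 -0.005 1 0 0 0 1;-0.315 -0.005 1 0 0 0 1"}}

```text
time: 7.8
position: [0.489, -0.4872, 0.0917]
tool_rot: [0.879, 0.477, -0.0, -0.001]
ft_force: [-0.2, 0.2, 0.4]
grip_width: 0.0867
grip_force: 0.0
```

Run:
```python
from h import *
plan((.4875,-.4865,.035),tgt(-32.9))
```

```text
pos [ 0.489  -0.4872  0.0917] F [-0.2  0.2  0.4] w 0.0867 gf 0.0 t 7.8 q [-0.95  0.78  1.36  0.    1.   -0.37]
shift [-0.003 -0.016  0.567] turn [-0.001 -0.    -0.002]
```

>>> {"fn": "move_arm", "kwargs": {"moves": "0 -0.015 0.3 0 0 0 1;0 -0.015 0.55 0 0 0 1;0 -0.015 0.55 0 0 0 1;0 -0.015 0.55 0 0 0 0.1;0 -0.015 0.55 0 0 0 0.1;0 -0.015 0.55 0 0 0 0.1;0 -0.015 0.55 0 0 0 0.1;0 -0.015 0.55 0 0 0 0.1;0 -0.015 0.55 0 0 0 0.1;0 -0.015 0.55 0 0 0 0.1;0 -0.015 0.55 0 0 0 0.1", "squeeze": 50}}

```text
time: 8.9
position: [0.4876, -0.488, 0.0364]
tool_rot: [0.879, 0.476, -0.0, -0.0]
ft_force: [-0.5, 0.3, -0.3]
grip_width: 0.0311
grip_force: 0.0
```

>>> {"fn": "move_arm", "kwargs": {"moves": "0 0 0 0 0 0 0.1;0 0 0 0 0 0 0.1;0 0 0 0 0 0 0.1;0 0 0 0 0 0 0.1"}}

```text
time: 9.3
position: [0.4876, -0.4881, 0.0364]
tool_rot: [0.879, 0.476, -0.0, -0.0]
ft_force: [0.6, -0.1, -1.1]
grip_width: 0.0156
grip_force: 50.0
```

```bash
cat >> h.py <<'E'
def lid(xt,yt,zt,ang):
    # tongue tip lower-edge position in crate frame (mm), lid raised ang deg
    a=np.radians(ang);v=np.array([84.5,-1.3,26.4])
    p=np.array([xt+np.cos(a)*v[0]-np.sin(a)*v[2],yt+v[1],zt+np.sin(a)*v[0]+np.cos(a)*v[2]])/1000
    plan(W(*p),tgt(cy,-ang))
    o=robot.get_obs();R=Rn.from_quat(o['tool_rot']);Rc=Rn.from_euler('z',cy,degrees=True)
    M=(Rc.inv()*R).as_matrix(); q=Rc.inv().apply(o['position']-np.r_[ct,0])*1000
    # lid axes: x=tool y, y=tool x, z=-tool z
    t=q-(M[:,1]*84.5+M[:,0]*-1.3-M[:,2]*26.4)
    print('tip in crate',t.round(1),'lid x axis',M[:,1].round(3))
E
python3 - <<'E'
from h import *
lid(-40,0,150,0)
E
```

```text
pos [ 0.4876 -0.4881  0.0364] F [ 0.6 -0.1 -1.1] w 0.0156 gf 49.996773675084114 t 9.3 q [-0.95  0.85  1.38 -0.    0.91 -0.37]
shift [ 1.825 -0.393 -1.4  ] turn [-0.     0.     0.024]
tip in crate [   6.1 -184.1   10.1] lid x axis [ 0.999  0.037 -0.   ]
```

>>> {"fn": "move_arm", "kwargs": {"moves": "0 0 -0.1 0 0 0 0.1;0 0 -0.2 0 0 0 0.1;0 0 -0.4 0 0 0 0.1;0 0 -0.7 0 0 0 0.1;0 0 -1 0 0 0 0.1;0 0 -1 0 0 0 0.1;0 0 -1 0 0 0 0.1"}}

```text
time: 10.0
position: [0.4877, -0.4882, 0.1376]
tool_rot: [0.879, 0.476, 0.0, 0.001]
ft_force: [0.5, 0.8, -4.5]
grip_width: 0.0151
grip_force: 50.0
```

>>> {"fn": "move_arm", "kwargs": {"moves": "0 0 -0.2 0 0 0 0.1;0 0 -0.4 0 0 0 0.1;0 0 -0.4 0 0 0 0.1"}}

```text
time: 10.3
position: [0.4882, -0.4887, 0.1775]
tool_rot: [0.879, 0.476, 0.0, 0.001]
ft_force: [-0.1, -0.5, -2.6]
grip_width: 0.0159
grip_force: 50.0
```

Run:
```python
from h import *
c=snap('side','s4');cv2.imwrite('pics/s4c.png',cv2.resize(c['image'][90:250,190:390,::-1],(700,560)))
lid(-40,0,130,0)
```

```text
pos [ 0.4876 -0.488   0.176 ] F [-0.2 -0.1 -2.7] w 0.0159 gf 49.997141947969794 t 10.35 q [-0.95  0.68  1.31  0.    1.16 -0.37]
shift [ 1.825 -0.392  0.196] turn [0.    0.    0.024]
tip in crate [   6.  -184.1  149.6] lid x axis [0.999 0.037 0.   ]
```

View pics/s4c.png

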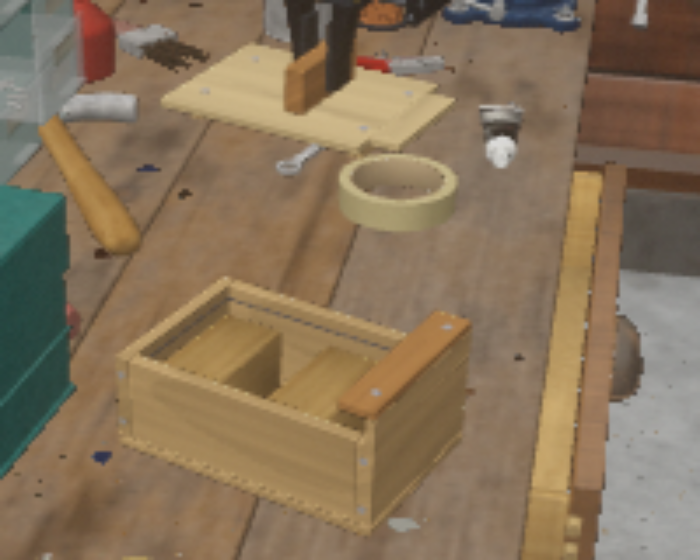

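The lid is held level and clear of everything. Carrying it over the crate.

>>> {"fn": "move_arm", "kwargs": {"moves": "0.3 -0.06 0 0 0 0 0.1;0.6 -0.13 0 0 0 0.024 0.1;0.9 -0.2 0 0 0 0.024 0.1;0.95 -0.2 0 0 0 0.024 0.1;0.95 -0.2 0 0 0 0.024 0.1"}}

```text
time: 10.85
position: [0.5225, -0.3957, 0.1745]
tool_rot: [0.888, 0.46, -0.001, -0.002]
ft_force: [-0.0, -1.9, -3.3]
grip_width: 0.0157
grip_force: 50.0
```

>>> {"fn": "move_arm", "kwargs": {"moves": "0.3 -0.06 0 0 0 0 0.1;0.6 -0.12 0 0 0 0 0.1;0.87 -0.19 0 0 0 0 0.1;0.87 -0.19 0 0 0 0 0.1;0.87 -0.19 0 0 0 0 0.1"}}

```text
time: 11.35
position: [0.5573, -0.3163, 0.1757]
tool_rot: [0.888, 0.459, -0.001, -0.0]
ft_force: [-0.7, -0.3, -2.2]
grip_width: 0.0157
grip_force: 50.0
```

Run:
```python
from h import *
lid(-45,0,110,12)
```

```text
pos [ 0.5573 -0.3163  0.1757] F [-0.7 -0.3 -2.2] w 0.0157 gf 49.99700934626162 t 11.35 q [-0.69  0.61  1.44 -0.    1.08 -0.07]
shift [ 0.005 -0.16   0.223] turn [-0.134  0.001  0.   ]
tip in crate [-36.3  -0.5 149.4] lid x axis [ 1.     0.    -0.001]
```

>>> {"fn": "move_arm", "kwargs": {"moves": "0 -0.04 0.05 -0.045 0 0 0.1;0 -0.08 0.1 -0.09 0 0 0.1;0 -0.16 0.22 -0.134 0 0 0.1;0 -0.16 0.22 -0.134 0 0 0.1;0 -0.16 0.22 -0.134 0 0 0.1;0 -0.16 0.22 -0.134 0 0 0.1"}}

```text
time: 11.95
position: [0.5461, -0.3089, 0.1556]
tool_rot: [0.883, 0.456, 0.049, 0.095]
ft_force: [0.9, -1.2, -2.3]
grip_width: 0.0154
grip_force: 50.0
```

Run:
```python
from h import *
lid(-45,0,71,12)
```

```text
pos [ 0.5461 -0.3089  0.1556] F [ 0.9 -1.2 -2.3] w 0.0154 gf 49.99725135974586 t 11.95 q [-0.7   0.56  1.66  0.03  0.7  -0.1 ]
shift [ 0.009 -0.113  0.397] turn [ 0.003  0.001 -0.001]
tip in crate [-42.2  -0.8 111.9] lid x axis [ 0.977 -0.001  0.212]
```

>>> {"fn": "move_arm", "kwargs": {"moves": "0.01 -0.03 0.1 0 0 0 0.1;0.01 -0.06 0.2 0 0 0 0.1;0.01 -0.09 0.3 0 0 0 0.1;0.01 -0.11 0.4 0 0 0 0.1;0.01 -0.11 0.4 0 0 0 0.1;0.01 -0.11 0.4 0 0 0 0.1"}}

```text
time: 12.55
position: [0.5431, -0.304, 0.1125]
tool_rot: [0.883, 0.457, 0.048, 0.093]
ft_force: [0.3, -0.0, -3.7]
grip_width: 0.0156
grip_force: 50.0
```

Run:
```python
from h import *
lid(-84.5,0,71,12)
s=snap('side','s5');w=snap('wrist','w5')
cv2.imwrite('pics/m5.png',np.hstack([cv2.resize(w['image'][:,:,::-1],(400,400)),cv2.resize(s['image'][130:250,215:335,::-1],(400,400))]))
```

```text
pos [ 0.5431 -0.304   0.1125] F [ 0.3 -0.  -3.7] w 0.0156 gf 49.997124737128615 t 12.55 q [-0.7   0.62  1.7   0.03  0.61 -0.1 ]
shift [-0.014 -0.356 -0.095] turn [ 0. -0. -0.]
tip in crate [-47.7   1.4  69.1] lid x axis [ 0.978 -0.     0.208]
```

View pics/m5.png

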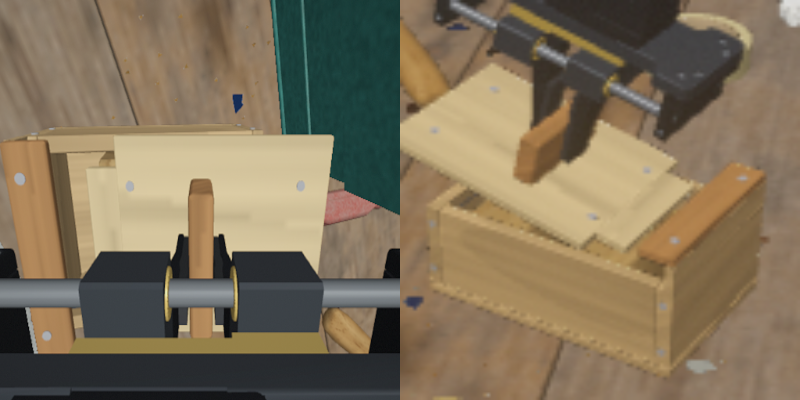

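The tongue is in front of the slot with the far edge raised. Inserting towards -x.

>>> {"fn": "move_arm", "kwargs": {"moves": "-0.01 -0.05 -0.03 0 0 0 0.1;-0.01 -0.1 -0.04 0 0 0 0.1;-0.01 -0.15 -0.05 0 0 0 0.1;-0.01 -0.2 -0.06 0 0 0 0.1;-0.01 -0.25 -0.07 0 0 0 0.1;-0.01 -0.25 -0.07 0 0 0 0.1;-0.01 -0.25 -0.07 0 0 0 0.1"}}

```text
time: 13.35
position: [0.5215, -0.29, 0.1148]
tool_rot: [0.883, 0.457, 0.048, 0.093]
ft_force: [-0.3, 0.5, -2.3]
grip_width: 0.0157
grip_force: 50.0
```

Run:
```python
from h import *
lid(-84,0,71,12)
```

```text
pos [ 0.5215 -0.29    0.1148] F [-0.3  0.5 -2.3] w 0.0157 gf 49.99735655263066 t 13.35 q [-0.7   0.59  1.77  0.03  0.57 -0.11]
shift [-0.003 -0.105 -0.018] turn [ 0.001  0.    -0.   ]
tip in crate [-73.3   0.3  71.3] lid x axis [ 0.978 -0.     0.209]
```

>>> {"fn": "move_arm", "kwargs": {"moves": "0 -0.04 -0.008 0 0 0 0.1;0 -0.08 -0.016 0 0 0 0.1;0 -0.105 -0.02 0 0 0 0.1;0 -0.105 -0.02 0 0 0 0.1;0 -0.105 -0.02 0 0 0 0.1"}}

```text
time: 13.85
position: [0.5127, -0.2838, 0.1145]
tool_rot: [0.883, 0.457, 0.048, 0.093]
ft_force: [0.5, -0.2, -2.9]
grip_width: 0.0158
grip_force: 50.0
```

Run:
```python
from h import *
s=snap('side','s6');w=snap('wrist','w6')
cv2.imwrite('pics/m6.png',np.hstack([cv2.resize(w['image'][:,:,::-1],(400,400)),cv2.resize(s['image'][130:250,215:335,::-1],(400,400))]))
lid(-84.5,0,69.5,6)
lid(-84.5,0,68.5,0)
```

```text
pos [ 0.5128 -0.2839  0.1145] F [ 0.2  1.1 -2.9] w 0.0155 gf 49.99744635075331 t 13.95 q [-0.71  0.59  1.79  0.04  0.55 -0.12]
shift [-0.003  0.015  0.105] turn [ 0.067  0.    -0.   ]
tip in crate [-84.    0.3  71.1] lid x axis [ 0.978 -0.     0.209]
pos [ 0.5128 -0.2839  0.1145] F [ 0.2  1.1 -2.9] w 0.0155 gf 49.99744635075331 t 13.95 q [-0.71  0.59  1.79  0.04  0.55 -0.12]
shift [-0.003  0.026  0.206] turn [ 0.134  0.    -0.   ]
tip in crate [-84.    0.3  71.1] lid x axis [ 0.978 -0.     0.209]
```

View pics/m6.png

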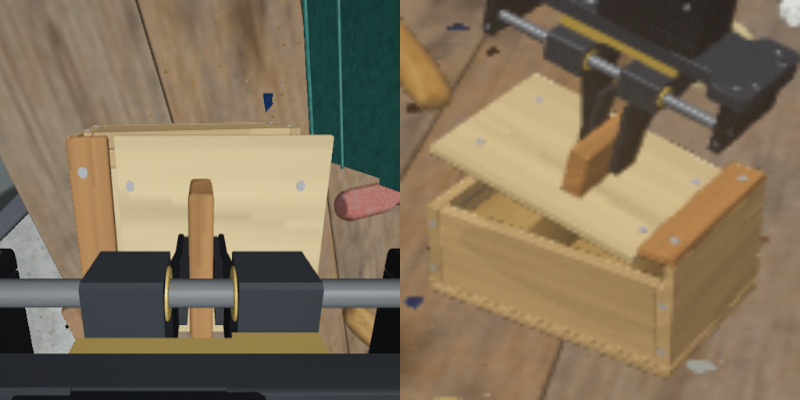

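The tongue is under the lip in both views. Lowering the far edge in steps.

>>> {"fn": "move_arm", "kwargs": {"moves": "0 0.003 0.02 0.015 0 0 0.1;0 0.007 0.04 0.03 0 0 0.1;0 0.01 0.06 0.045 0 0 0.1;0 0.015 0.1 0.067 0 0 0.1;0 0.018 0.135 0.09 0 0 0.1;0 0.021 0.165 0.11 0 0 0.1;0 0.021 0.165 0.11 0 0 0.1;0 0.021 0.165 0.11 0 0 0.1"}}

```text
time: 14.75
position: [0.5173, -0.287, 0.0986]
tool_rot: [0.888, 0.459, 0.009, 0.017]
ft_force: [-0.0, 0.4, -3.4]
grip_width: 0.0159
grip_force: 50.0
```

Run:
```python
from h import *
lid(-84.5,0,68.,0)
```

```text
pos [ 0.5173 -0.287   0.0986] F [-0.   0.4 -3.4] w 0.0159 gf 49.99718841165304 t 14.75 q [-0.7   0.65  1.66  0.    0.79 -0.08]
shift [-0.003  0.013  0.043] turn [ 0.024 -0.    -0.   ]
tip in crate [-84.9   0.3  69.1] lid x axis [ 0.999 -0.     0.038]
```

>>> {"fn": "move_arm", "kwargs": {"moves": "0 0.005 0.015 0.008 0 0 0.1;0 0.01 0.03 0.016 0 0 0.1;0 0.012 0.04 0.024 0 0 0.1;0 0.012 0.045 0.024 0 0 0.1;0 0.012 0.045 0.024 0 0 0.1;0 0.012 0.045 0.024 0 0 0.1"}}

```text
time: 15.35
position: [0.5183, -0.2878, 0.0944]
tool_rot: [0.888, 0.459, 0.0, 0.0]
ft_force: [0.2, 1.0, -2.4]
grip_width: 0.0154
grip_force: 50.0
```

Run:
```python
from h import *
lid(-84.5,0,68.,0)
```

```text
pos [ 0.5183 -0.2878  0.0944] F [ 0.2  1.  -2.4] w 0.0154 gf 49.997098334133625 t 15.35 q [-0.7   0.67  1.63  0.    0.84 -0.08]
shift [-0.003  0.001 -0.   ] turn [ 0. -0. -0.]
tip in crate [-84.6   0.3  68. ] lid x axis [ 1. -0.  0.]
```

>>> {"fn": "move_arm", "kwargs": {"moves": "0 0 0.01 0 0 0 0.1;0 0 0.015 0 0 0 0.1;0 0 0.015 0 0 0 0.1;0 0 0.015 0 0 0 0.1"}}

```text
time: 15.75
position: [0.5183, -0.2877, 0.0944]
tool_rot: [0.888, 0.459, 0.0, 0.0]
ft_force: [-1.9, 1.0, 6.7]
grip_width: 0.0155
grip_force: 50.0
```

It's seated: TCP height 0.0944 = 0.058 + 0.0364, with contact force. Release and back off.

>>> {"fn": "move_arm", "kwargs": {"moves": "0 0 0.003 0 0 0 0.5;0 0 0.003 0 0 0 0.5;0 0 0.003 0 0 0 0.5;0 0 0.003 0 0 0 0.5;0 0 0.003 0 0 0 0.5;0 0 0.003 0 0 0 0.5;0 0 -0.2 0 0 0 0.5;0 0 -0.4 0 0 0 0.5;0 0 -0.7 0 0 0 0.5;0 0 -1 0 0 0 0.5;0 0 -1 0 0 0 0.5"}}

```text
time: 16.85
position: [0.5207, -0.2896, 0.1972]
tool_rot: [0.888, 0.459, 0.002, 0.004]
ft_force: [0.9, -1.4, -0.2]
grip_width: 0.0431
grip_force: 0.0
```

Run:
```python
from h import *
np.set_printoptions(precision=1,suppress=True)
o=robot.get_obs();print(o['position'],o['ft_force'])
s=snap('side','s7');w=snap('wrist','w7');t=snap('top','t7')
# check flatness: predicted seated lid panel corners vs. pale-panel mask in the wrist view
for n,c in(('w',w),('s',s)):
    for p in[(-.0625,.0625),(.0945,.0625),(.0945,-.0625),(-.0625,-.0625)]: print(n,proj(c,W(*p,.075)))
    print('bar ends',n,proj(c,W(0,.04,.109)),proj(c,W(0,-.04,.109)))
im=w['image'].astype(int)
m=((im.min(2)>140)&(im[:,:,0]-im[:,:,2]>35)).astype(np.uint8)
k,l,st,_=cv2.connectedComponentsWithStats(m);i=1+st[1:,4].argmax();print(st[i])
cs,_=cv2.findContours((l==i).astype(np.uint8),0,1);print(cv2.approxPolyDP(max(cs,key=cv2.contourArea),4,True)[:,0].tolist())
im=s['image'].astype(int)
m=((im.min(2)>140)&(im[:,:,0]-im[:,:,2]>35)).astype(np.uint8);m[:,:200]=0;m[:150]=0;m[250:]=0;m[:,340:]=0
k,l,st,_=cv2.connectedComponentsWithStats(m);i=1+st[1:,4].argmax()
cs,_=cv2.findContours((l==i).astype(np.uint8),0,1);print(cv2.approxPolyDP(max(cs,key=cv2.contourArea),2,True)[:,0].tolist())
```

```text
[ 0.5 -0.3  0.2] [ 0.9 -1.4 -0.2]
w [183.2 117.7]
w [364.1 117.6]
w [351.1 247.3]
w [192.2 247.7]
bar ends w [255.4 149.9] [255.5 242.6]
s [283.7 209.7]
s [222.  188.3]
s [253.4 165.6]
s [312.  183.7]
bar ends s [263.9 182.4] [283.2 167.1]
[  177   118   185   129 19321]
[[183, 118], [184, 138], [177, 139], [184, 230], [191, 231], [192, 245], [205, 223], [220, 227], [221, 246], [293, 246], [294, 226], [305, 223], [323, 246], [339, 246], [350, 239], [361, 118]]
[[238, 186], [260, 194], [260, 191]]
```

Run:
```python
from h import *
s=load('s7');im=s['image'].astype(int)
print(im[180:200:1,226].tolist()); print(im[186:189,214:232:2].sum(2).tolist())
```

```text
[[150, 120, 89], [151, 120, 87], [147, 116, 82], [150, 119, 84], [152, 121, 88], [150, 118, 84], [181, 156, 113], [203, 182, 136], [196, 175, 131], [195, 173, 128], [187, 165, 119], [167, 145, 103], [178, 150, 104], [142, 115, 77], [142, 115, 77], [144, 118, 79], [144, 116, 78], [145, 118, 80], [153, 125, 83], [154, 125, 83]]
[[335, 371, 351, 326, 343, 368, 450, 523, 522], [376, 362, 338, 335, 357, 382, 521, 525, 525], [373, 358, 339, 337, 362, 517, 502, 517, 525]]
```

```bash
python3 -c "
from rig import robot
print(robot.hand_in())"
```

```text
the job is handed in; nothing more can be done
None
```

The job is handed in: the upper offcut is on the crate floor beside the lower one, the lid is hooked under the lip and lies flat on the walls, the tape measure and tape roll were not approached, and the arm took about 17 s of the 56 s allowed.

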